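# Clear the two-place stirrer: nest the sample cups and lift out the cup carrier

## Robot

A 6-joint arm with a two-finger parallel gripper is mounted at the origin on the work surface. World frame = base frame: x ahead of the robot, y to its left, z up, the work surface at z = 0. Lengths are in m, angles in degrees, forces in N, time in s.
With the tool pointing down it reaches from about 0.375 to 0.9 m from the base axis. Payload 3.1 kg.
Tool frame: the origin (TCP) lies at the very end of the fingers, on their centre line; the grasp point (between the pads) lies 19 mm behind it (bot.hold_point_z is the z of the grasp point in the tool frame, in m); z points along the fingers, y is the line along which they close (so a half turn about z gives the same grasp; the last joint's range is limited). The gripper opens to 87 mm and grips with 3 to 60 N. Pads are 19 mm wide; open, the fingers measure 117 mm over their backs; the gripper's body (75 mm by 190 mm) begins 51 mm behind the grasp point.
Start: joints at [-82.248, 30.224, 82.088, -0, 67.689, -10.227], TCP at [0.193, -0.594, 0.2] pointing down, gripper open.
Joint ranges: [-176.69, 176.69], [-43.24, 126.21], [12.49, 139.97], [-82, 262], [0, 151.66], [-163.58, 163.58]. Speed limits (degrees/s): [159.86, 159.86, 180, 180, 180, 180].

## Interface

Orientations are given as a 3x3 rotation matrix whose columns are the frame's x, y, z axes.
In Python, from rig import bot, capture, camera_model gives the robot as it stands.
- The arm moves only by the tool apply_moves, never from a script. Its argument "plan" is text: rows parted by semicolons, each of 6 numbers parted by spaces: the shift along the tool's x, y, z in units of 0.05 m (1.0 is 0.05 m), then the turn, a rotation vector about the tool's x, y, z in units of 360 degrees (1.0 is 360 degrees). In form: dx dy dz ax ay az; .... A call has 1 to 10 rows; each row shifts and turns the commanded pose from where the row before left it, along the tool's axes as they then stand; what a row does not reach is not made up. A row lasts 1/12 s, in which the tool goes at most 41.7 mm and 7.16 degrees, less where a joint would pass 70% of its speed; a pose out of reach is approached as far as the arm can. A call with a number of a shift or a turn outside -1 to 1 is refused whole. A call with a gripper value outside its range is refused whole. "gripper" is the gripper command: -1 is shut, 1 is fully open, values between are in proportion, set as the call begins (left out, the last holds). The fingers move at their own pace and stop on an object; the grip force is fixed at half the most. Time passes only in rows, so rows that do not move let the fingers close. It gives the time, the measured TCP pose, the force, the opening and the grip force at its end, in the units of the state.
- bot.read_state(): the state, without advancing time (a new reading comes with each control period).
- capture(name): name is "side" or "top" or "wrist"; returns the picture (384x512x3 uint8, red, green, blue); there is no depth.
- camera_model(name): a dict with "vertical_fov" (degrees; the focal length in pixels is half the picture's height over the tangent of half this angle, whatever the lens; pixels are square), "cx", "cy" (the principal point, pixels), "position" and "rotation" of the camera in the world; the wrist camera has in their place "hand_eye" (4x4, takes a point from camera to tool coordinates, whose origin is the TCP and whose axes are the flange's). Camera axes: x right, y down, z forward; pixel columns grow to the right and rows downward; lengths in m; the calibration is good to about 2 mm. A picture is of the moment at which its call begins: read the wrist's pose just before it. camera_model takes no time and is no camera call.
- bot.hand_in(): hands the job in; it is judged then, once.
The state is a dict: "time_s": time; "joint_positions": joint angles; "qvel": joint speeds; "tau": joint torques, N m; "position": TCP position; "tcp_rot": TCP orientation; "force": force on the tool from outside, world axes, zero at the start; "moment": the same for the moment, N m; "opening": opening from 0.0 (shut) to 1.0 (fully open); "grasp_force": force on a finger pad.
Only numpy, scipy, OpenCV 4.12 (cv2) and the standard library are available. Lean on these libraries where they do the work, as an engineer would, in place of code of your own. Each camera call takes 0.05 s, during which the arm holds its last target. There are 200 camera calls.

## Task

Clear the stirrer after the measurements: nest the two empty sample cups from the bench, fully home, into the cup that stands in the carrier on the stirrer, and let go of them. Then pinch the two spring catches on the carrier's handle together, lift the carrier straight up off the stirrer with the cup stack and the dropper bottle standing in it, and finish while holding it still and level about 10 cm above its seat with both catches pinched in. Leave the glass beaker and the amber jar standing where they are.

Things in the scene. Friction and masses are not known exactly. Their poses are not given: they have to be found in the camera images.
- stirrer: White two-place magnetic stirrer, fixed, 230 mm wide (y), control panel on its -x side. Origin on the bench, z up. Its flat top at 45 mm is the carrier's seat, centred at x +12 mm, y 0, in a 6 mm high rim (1.5 to 2 mm play). Two latch posts, 35 mm above the seat, stand 37 to 44 mm either side of its centre along x; their lips hold the carrier's hooks down until both catches are pressed 5 mm.
- carrier: Grey cup carrier, loose, about 0.3 kg, latched on the stirrer, axes as its. Tray 57 (x) by 184 (y) by 8 mm, waisted at the posts; origin under its centre, z up. Two wells at y +62 and -62 mm: floor 8 mm up, collar to 22 mm, 44 mm inside. Amid them a handle block 26 (x) by 30 mm (y), with a cap 34 by 36 mm whose top is 107 mm up, and a black sprung catch on its -x and on its +x face.
- carrier_grip (a point): Midway between the two catches, 78 mm above the carrier's origin: pinch here from above, fingers closing along the carrier's x. The catches are flat upright plates 28 mm wide (y), 22 to 92 mm above the carrier's origin, outer faces 54 mm apart at rest, 38 mm fully pressed. Their hooks point outward at 22 to 28 mm.
- catch_front (a joint): Inward travel of the catch on the carrier's -x side: 0 at rest (latched), 0.008 m fully in. The spring pushes with 4 N at rest rising to 8 N fully in. The hook is clear of the post from about 0.005 m when the carrier sits centrally.
- catch_back (a joint): The same for the catch on the carrier's +x side: 0 at rest, 0.008 m fully in.
- cup_a: Off-white plastic sample cup in one of the carrier's wells (either one). The three cups are alike, 22 g, 67 mm high, origin at the centre of the underside, z up: foot 34 mm across, widening to 53 mm at 45 mm height, there a step out to a straight skirt 62 mm across up to the rim; wall 2.4 mm. Nested home, a cup's step rests on the rim below, its origin 22 mm above the lower cup's (2 mm play).
- cup_b: Like cup_a, standing upright and empty on the bench beside the stirrer. Grip it from above across the skirt (62 mm), fingertips no lower than 46 mm above its foot if they are to clear the cup below.
- cup_c: Like cup_b, elsewhere on the bench.
- dropper: White dropper bottle, 39 mm across, 90 mm high with its pointed cap, 60 g, standing in the carrier's other well; it stays there. Origin at the centre of its underside.
- beaker: Glass beaker with straight walls, 64 mm across, 88 mm high, standing on the bench; leave it. Origin at the centre of its underside.
- jar: Amber glass jar with black screw cap, 60 mm across, 85 mm high, standing on the bench; leave it. Origin at the centre of its underside.

How it is judged:
By the outcome, as a careful person would: the job done as asked, in the order asked, and still so for the second after the job is handed in, while the arm keeps its last pose, push and grip.
It also fails if it takes over 61 s, if anything falls off the work surface, if the arm or the gripper's body presses on something with over 40 N, if the wrist force passes 120 N, or if a joint passes its speed limit or range.

## Working session

There is one attempt and no reset: what is moved stays moved. The work goes in short steps, Python scripts to look and compute and a tool call to move; the robot and the scene stay as the last step left them, time stands still between calls to the robot, and variables do not carry over. Pictures are saved under pics/ and viewed, at most 10 in all, crops included, and the job is handed in when it is done.

Besides the shell and the picture viewer there is one more tool, called after ">>>" as a command line: name --argument value ..., lists and objects as JSON in quotes. apply_moves: Moves the arm, as the interface text tells. Its arguments: {"type":"object","properties":{"plan":{"type":"string"},"gripper":{"type":"number"}},"required":["plan"]}

```bash
ls; mkdir -p pics
cat > h.py <<'E'
import numpy as np, cv2
from rig import bot, capture, camera_model
def cam(name):
    m=camera_model(name); f=192/np.tan(np.radians(m['vertical_fov']/2))
    if 'hand_eye' in m:
        s=bot.read_state(); H=np.array(m['hand_eye']); R=np.array(s['tcp_rot']); 
        return f,m['cx'],m['cy'],R@H[:3,3]+np.array(s['position']),R@H[:3,:3],m
    return f,m['cx'],m['cy'],np.array(m['position']),np.array(m['rotation']),m
def ray(c,u,v,z):
    f,cx,cy,p,R=c[:5]; d=R@np.array([(u-cx)/f,(v-cy)/f,1]); return p+d*(z-p[2])/d[2]
def proj(c,P):
    f,cx,cy,p,R=c[:5]; q=R.T@(np.array(P)-p); return q[0]/q[2]*f+cx,q[1]/q[2]*f+cy
E
python3 - <<'E'
from h import *
s=bot.read_state(); print(s)
for n in('side','top','wrist'):
    m=camera_model(n); print(n,m)
a=[capture(n) for n in('side','top')]
for n,i in zip(('side','top'),a): cv2.imwrite(f'pics/{n}0.png',i[:,:,::-1])
E
```

```text
pics
{'time_s': 0.0, 'joint_positions': array([-8.22497043e+01,  3.02776918e+01,  8.21570671e+01,  1.22669436e-03,
        6.76900120e+01, -1.02269173e+01]), 'qvel': array([-0.1343892 , -0.10367536,  0.10138278, -0.06328036,  0.03631761,
        0.03723433]), 'tau': array([ 6.29163223e-04, -4.40040779e+01, -1.76596177e+01,  6.33814163e-02,
        5.83352835e-02, -1.70624321e-04]), 'position': array([ 0.19282905, -0.59367819,  0.19858159]), 'tcp_rot': array([[ 9.51181910e-01,  3.08630683e-01, -2.74044566e-04],
       [ 3.08630537e-01, -9.51179543e-01,  2.16044016e-03],
       [ 4.06112537e-04, -2.13955012e-03, -9.99997629e-01]]), 'force': array([ 0.87798796, -0.62934372, -0.0276165 ]), 'moment': array([ 0.05244549, -0.03829008,  0.01816186]), 'grasp_force': 0.0, 'opening': 1.0013067647703027}
side {'vertical_fov': 43.0907179230489, 'cx': 251.6655514387874, 'cy': 190.8413474988091, 'position': array([0.19809844, 0.77565291, 0.79801979]), 'rotation': array([[-0.9183552 , -0.27076157,  0.28863801],
       [-0.39506687,  0.58414898, -0.70900785],
       [ 0.02336448, -0.76515236, -0.64342518]])}
top {'vertical_fov': 54.6938560098384, 'cx': 257.0537821190751, 'cy': 190.18291418180507, 'position': array([ 0.4634997 , -0.00251155,  0.89798379]), 'rotation': array([[-0.0125312 , -0.9986994 ,  0.04942148],
       [-0.99991634,  0.01267425,  0.00258215],
       [-0.00320518, -0.04938499, -0.99877467]])}
wrist {'vertical_fov': 68.6909096739869, 'cx': 257.4691065380713, 'cy': 191.12874377940577, 'hand_eye': array([[-8.94028405e-04, -9.54152688e-01, -2.99318974e-01,
         8.31051879e-02],
       [ 9.99999565e-01, -9.32162647e-04, -1.53766439e-05,
        -4.79867576e-04],
       [-2.64342301e-04, -2.99318858e-01,  9.54153107e-01,
        -1.85453817e-01],
       [ 0.00000000e+00,  0.00000000e+00,  0.00000000e+00,
         1.00000000e+00]])}
```

View pics/top0.png

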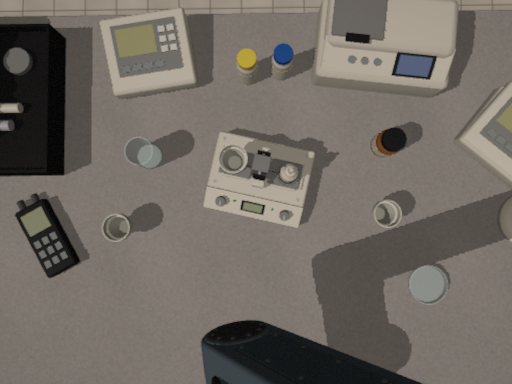

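View pics/side0.png

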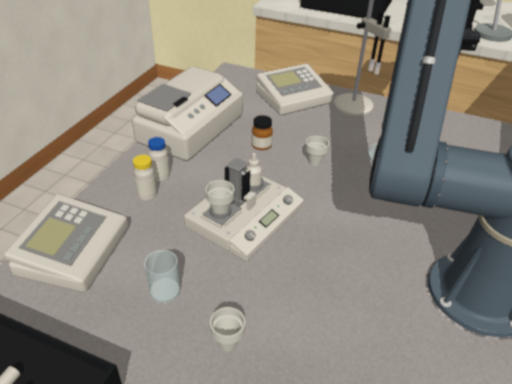

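The top view shows the loose cups at about px (116,228) and (388,214), the carrier cup at (233,160), the handle at (262,160) and the dropper at (290,172). The beaker is at (145,152) and the jar at (390,142). The side view agrees: the cup is in the +y well.

Run:
```python
from h import *
c=cam('top')
for n,u,v,z in [('cupL',116,228,.067),('cupR',388,214,.067),('cupA',233,160,.12),('drop',289,170,.135),('cap',262,158,.152)]: print(n,ray(c,u,v,z).round(4))
i=cv2.imread('pics/top0.png')
# stirrer white body
crop=i[120:235,190:330]; cv2.imwrite('pics/crop.png',cv2.resize(crop,None,fx=5,fy=5,interpolation=cv2.INTER_CUBIC))
```

```text
cupL [0.4241 0.3156 0.067 ]
cupR [ 0.4477 -0.2919  0.067 ]
cupA [0.5663 0.0494 0.12  ]
drop [ 0.5421 -0.067   0.135 ]
cap [ 0.5654 -0.0114  0.152 ]
```

View pics/crop.png

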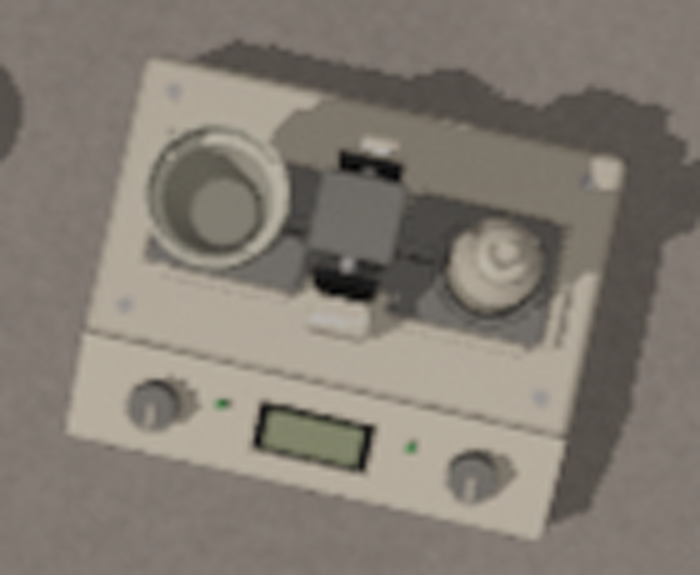

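The crop shows the cap centre at px (261.4,163.4), the cup A rim centre at (233.6,159.4) and the dropper tip near (290.6,170). The stirrer yaw is about -12°. I'll go above the right-hand cup first.

>>> apply_moves --plan "0.672 -0.417 0 0 0 0;0.672 -0.417 0 0 0 0;0.672 -0.417 0 0 0 0;0.672 -0.417 0 0 0 0;0.672 -0.417 0 0 0 0;0.672 -0.417 0 0 0 0;0.672 -0.417 0 0 0 0;0.672 -0.417 0 0 0 0;0.672 -0.417 0 0 0 0;0.672 -0.417 0 0 0 0" --gripper 1

```text
time_s: 0.93
position: [0.4489, -0.2905, 0.1993]
tcp_rot: [[0.951, 0.308, -0.001], [0.308, -0.951, 0.001], [-0.0, -0.001, -1.0]]
force: [0.6, 0.0, -0.3]
opening: 1.0
grasp_force: 0.0
```

>>> apply_moves --plan "0 0 0 0 0 -0.0185;0 0 0 0 0 -0.0185;0 0 0 0 0 -0.0185;0 0 0 0 0 -0.0185;0 0 0 0 0 -0.0185;0 0 0 0 0 -0.0185;0 0 0 0 0 -0.0185;0 0 0 0 0 -0.0185;0 0 0 0 0 -0.0185;0 0 0 0 0 0"

```text
time_s: 1.77
position: [0.4479, -0.2921, 0.1991]
tcp_rot: [[0.207, 0.978, -0.001], [0.978, -0.207, 0.001], [0.001, -0.001, -1.0]]
force: [-0.1, -0.1, -0.1]
opening: 1.0
grasp_force: 0.0
```

```bash
cat >> h.py <<'E'
def go(P,yaw=None):
    "units to shift (tool axes) and turn (about tool z) to reach TCP P with tool y at world angle yaw"
    s=bot.read_state(); R=np.array(s['tcp_rot']); d=R.T@(np.array(P)-s['position'])/.05
    y=np.degrees(np.arctan2(R[1,1],R[0,1])); print('t',s['time_s'],'pos',np.array(s['position']).round(4),'yaw',y.round(2),'tilt',R[:2,2].round(4),'shift',d.round(3),'turn',None if yaw is None else round(-((yaw-y+180)%360-180)/360,4))
def wshot(name):
    c=cam('wrist'); i=capture('wrist'); cv2.imwrite(f'pics/{name}.png',i[:,:,::-1]); return c,i
E
python3 - <<'E'
from h import *
c=cam('top'); 
A=ray(c,190+150/5,120+62/5,.045);B=ray(c,190+620/5,120+160/5,.045);C=ray(c,190+90/5,120+333/5,.045);D=ray(c,190+563/5,120+436/5,.045)
for a,b in((A,B),(C,D)): d=a-b; print('yaw',np.degrees(np.arctan2(d[1],d[0]))-90, np.linalg.norm(d))
print(ray(c,261.4,163.4,.152),ray(c,233.6,159.4,.12))
go([.4477,-.2919,.2],-11.8)
wshot('w1')
E
```

```text
yaw -12.619489781803878 0.22231456871092203
yaw -13.011432106118903 0.22254941356891408
[ 0.55443752 -0.01003571  0.152     ] [0.56756412 0.04810483 0.12      ]
t 1.7667 pos [ 0.4479 -0.2921  0.1991] yaw -11.97 tilt [-0.0008  0.0008] shift [ 0.004 -0.004 -0.017] turn -0.0005
```

View pics/w1.png

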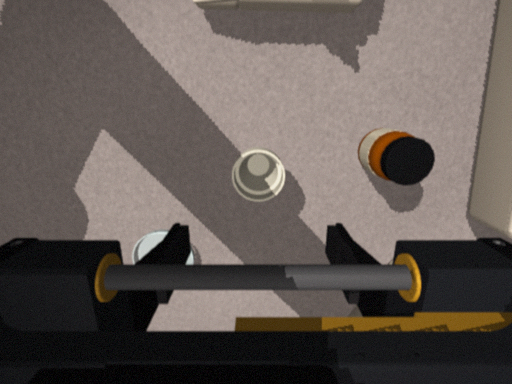

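The wrist view shows the cup rim as an ellipse centred near (259,175). The jar is at (400,155), and the other glass is at (163,250) behind the finger.

```bash
cat >> h.py <<'E'
def rim(i,u,v,r,thr=None):
    x0,y0=int(u-r),max(int(v-r),0); g=i[y0:int(v+r),x0:int(u+r)].astype(int)
    # floor is pinkish, cup is greenish-white: use G-B/R balance plus brightness
    k=(g[...,1]-(g[...,0]+g[...,2])/2); m=((k>2)).astype(np.uint8)
    m=cv2.morphologyEx(m,cv2.MORPH_OPEN,np.ones((2,2),np.uint8))
    cs,_=cv2.findContours(m,cv2.RETR_EXTERNAL,cv2.CHAIN_APPROX_NONE); k=max(cs,key=cv2.contourArea)
    e=cv2.fitEllipse(cv2.convexHull(k)); return (e[0][0]+x0,e[0][1]+y0),e[1],e[2]
E
python3 - <<'E'
from h import *
i=cv2.imread('pics/w1.png')[:,:,::-1]
for p in [(258,153),(258,175),(235,175),(283,175),(259,197),(259,120),(210,180),(300,160)]: print(p,i[p[1],p[0]])
c=cam('wrist'); e=rim(i,259,175,45); print(e, ray(c,*e[0],.067), ray(c,259,174.5,.067))
print('px per m',c[0]/(c[3][2]-.067))
E
```

```text
(258, 153) [153 145 133]
(258, 175) [136 131 116]
(235, 175) [122 116 101]
(283, 175) [234 228 205]
(259, 197) [89 87 75]
(259, 120) [168 153 148]
(210, 180) [91 85 81]
(300, 160) [164 151 142]
((259.2331314086914, 175.15261840820312), (52.26636505126953, 53.84345626831055), 154.3856201171875) [ 0.45063918 -0.28956142  0.067     ] [ 0.45053887 -0.28873961  0.067     ]
px per m 884.3233630550232
```

Run:
```python
from h import *
go([.4506,-.2893,.048],-12.7)
```

```text
t 1.8167 pos [ 0.4479 -0.2922  0.1992] yaw -12.22 tilt [-0.0006  0.0006] shift [0.066 0.042 3.025] turn 0.0013
```

>>> apply_moves --plan "0.066 0.042 0 0 0 0.0013;0 0 0.5 0 0 0;0 0 0.5 0 0 0;0 0 0.5 0 0 0;0 0 0.5 0 0 0;0 0 0.5 0 0 0;0 0 0.3 0 0 0;0 0 0.2 0 0 0;0 0 0.02 0 0 0;0 0 0 0 0 0"

```text
time_s: 2.65
position: [0.451, -0.2895, 0.0483]
tcp_rot: [[0.218, 0.976, -0.0], [0.976, -0.218, 0.0], [0.0, -0.001, -1.0]]
force: [0.3, 0.1, 0.4]
opening: 0.997
grasp_force: 0.0
```

>>> apply_moves --plan "0 0 0 0 0 0;0 0 0 0 0 0;0 0 0 0 0 0;0 0 0 0 0 0;0 0 0 0 0 0;0 0 0 0 0 0;0 0 0 0 0 0;0 0 0 0 0 0" --gripper -1

```text
time_s: 3.32
position: [0.4509, -0.2896, 0.0486]
tcp_rot: [[0.217, 0.976, 0.0], [0.976, -0.217, -0.0], [-0.0, 0.0, -1.0]]
force: [0.3, 0.9, 0.8]
opening: 0.479
grasp_force: 0.0
```

Run:
```python
from h import *
c,i=wshot('w2'); s=bot.read_state(); print(s['opening'],s['grasp_force'])
m=cam('side'); j=capture('side'); u,v=map(int,proj(m,[.451,-.29,.05])); print(u,v)
k=j[max(v-60,0):v+60,u-60:u+60,::-1]
cv2.imwrite('pics/w2b.png',np.hstack([i[:,:,::-1],cv2.resize(k,(288,384))]) if 0 else np.hstack([i[:,:,::-1],cv2.copyMakeBorder(cv2.resize(k,(288,288)),0,96,0,0,cv2.BORDER_CONSTANT)]))
```

```text
0.43218091734817543 0.0
315 146
```

View pics/w2b.png

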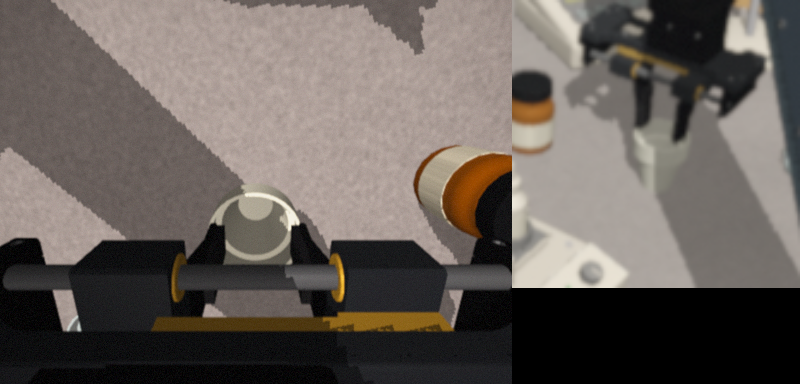

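The wrist view shows the rim centred at about (257,225) with the fingers near its side, and the opening still shrinking. I'll check by projection where the rim actually is relative to the TCP.

Run:
```python
from h import *
c=cam('wrist'); s=bot.read_state(); R=np.array(s['tcp_rot']);p=np.array(s['position'])
print(proj(c,[p[0],p[1],.067]), ray(c,257,225,.067),p, s['opening'])
for o in (.0187,.031,.0435): 
  for z in (0,-.02): print(o,z,proj(c,p+R@[0,o,z]),proj(c,p+R@[0,-o,z]))
i=cv2.imread('pics/w2.png')[:,:,::-1]; e=rim(i,257,218,50); print(e,ray(c,*e[0],.067))
```

```text
(np.float64(257.2945775481401), np.float64(236.02724991992764)) [ 0.45244269 -0.28188925  0.067     ] [ 0.450909   -0.2896179   0.04853114] 0.3854494987708475
0.0187 0 (np.float64(283.33887286670165), np.float64(224.3897233573078)) (np.float64(231.2847892396231), np.float64(224.43255390975582))
0.0187 -0.02 (np.float64(286.0395817493535), np.float64(237.06840940481356)) (np.float64(228.5516438154496), np.float64(237.11502668257083))
0.031 0 (np.float64(300.45937567358806), np.float64(224.3756364587916)) (np.float64(214.1665096776905), np.float64(224.44663897896675))
0.031 -0.02 (np.float64(304.94739849862907), np.float64(237.05307695461858)) (np.float64(209.64653870081324), np.float64(237.13035693388673))
0.0435 0 (np.float64(317.8588244208848), np.float64(224.36132004113114)) (np.float64(196.7704477502867), np.float64(224.46095260992237))
0.0435 -0.02 (np.float64(324.1633470605405), np.float64(237.03749463868112)) (np.float64(190.4347209559438), np.float64(237.14593590012248))
((254.8309440612793, 225.65123748779297), (80.70270538330078, 88.43868255615234), 66.05441284179688) [ 0.45097079 -0.2820312   0.067     ]
```

Run:
```python
from h import *
c,i=wshot('w3'); s=bot.read_state(); print(s['opening'],s['grasp_force'])
c,i=wshot('w3'); s=bot.read_state(); print(s['opening'],s['grasp_force'])
k=i[150:330,150:370,::-1]
cv2.imwrite('pics/w3b.png',cv2.resize(k,None,fx=3.3,fy=3.3,interpolation=cv2.INTER_CUBIC))
```

```text
0.33967886396496233 0.0
0.2959676998186586 0.0
```

View pics/w3b.png

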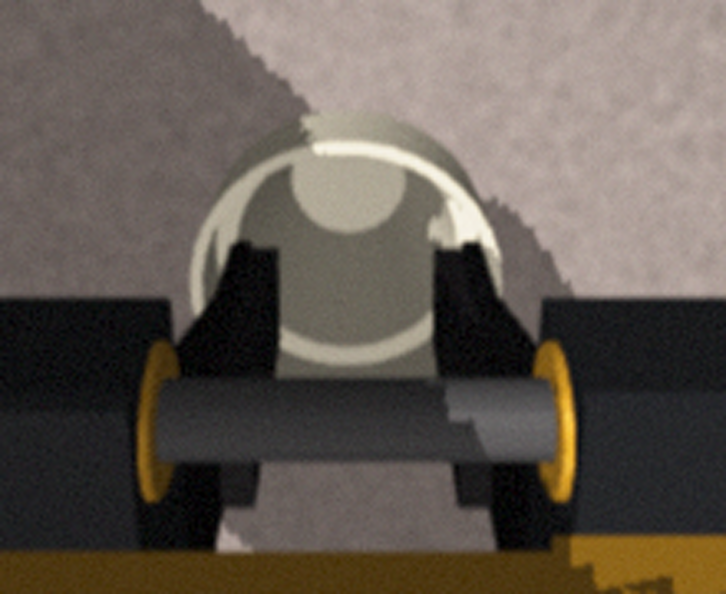

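The wrist crop shows both fingertips apparently inside the rim outline, and the opening still falls with zero force. I'll use a side view to see what is happening.

Run:
```python
from h import *
m=cam('side'); j=capture('side'); s=bot.read_state(); p=s['position'];R=np.array(s['tcp_rot'])
print(s['opening'],s['grasp_force'],s['force'],p)
k=j[90:190,260:380,::-1]
k=cv2.resize(k,None,fx=6,fy=6,interpolation=cv2.INTER_CUBIC)
for q in (p, np.array([.4506,-.2893,.067]),np.array([.4506,-.2893,.0])):
    u,v=proj(m,q); cv2.circle(k,(int((u-260)*6),int((v-90)*6)),3,(0,0,255),-1); print(u,v)
cv2.imwrite('pics/s3.png',k)
```

```text
0.2460089153489114 0.0 [-0.5692311   0.2625801   0.89403284] [ 0.45091663 -0.28962571  0.04853404]
315.18129133411327 147.32788397791717
316.000649913723 141.7299739533529
313.3655798568872 161.8931071605726
```

View pics/s3.png

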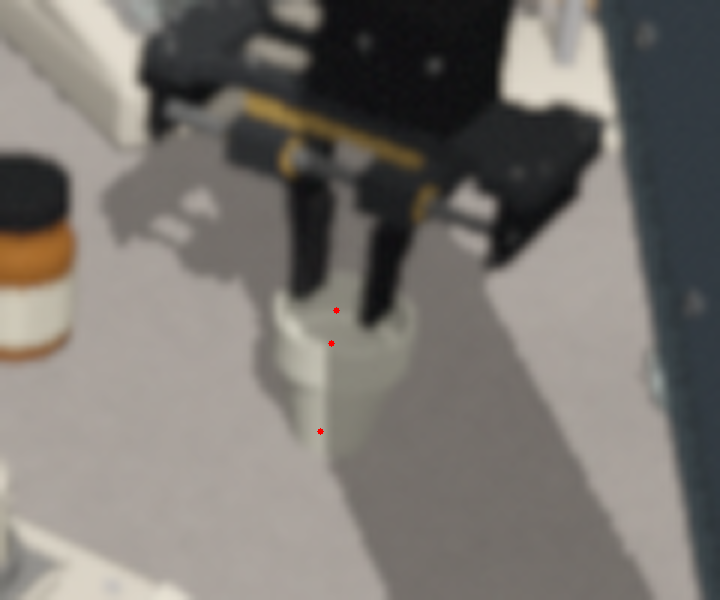

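The side crop shows the fingertips at about (305,297) and (375,322), at rim height over the cup, although the reported TCP is about 19 mm lower. So nothing was gripped. I'll check `hold_point_z`, then open, raise and remeasure.

>>> apply_moves --plan "0 0 -0.3 0 0 0;0 0 -0.3 0 0 0;0 0 -0.4 0 0 0;0 0 0 0 0 0;0 0 0 0 0 0;0 0 0 0 0 0;0 0 0 0 0 0;0 0 0 0 0 0;0 0 0 0 0 0;0 0 0 0 0 0" --gripper 1

```text
time_s: 4.4
position: [0.4506, -0.2894, 0.0979]
tcp_rot: [[0.217, 0.976, -0.001], [0.976, -0.217, 0.001], [0.001, -0.001, -1.0]]
force: [0.2, -0.2, 1.0]
opening: 0.921
grasp_force: 0.0
```

Run:
```python
from h import *
print(bot.hold_point_z,[a for a in dir(bot) if a[0]!='_'])
c,i=wshot('w4'); s=bot.read_state(); p=s['position']; print(p,s['opening'])
u,v=proj(c,[.4506,-.2893,.067]); print(u,v)
e=rim(i,u,v-8,55); print(e,ray(c,*e[0],.067)); 
t=capture('top'); cv2.imwrite('pics/t4.png',t[:,:,::-1]); ct=cam('top'); e=rim(t,388,214,22); print(e,ray(ct,*e[0],.067))
t=cv2.imread('pics/top0.png')[:,:,::-1]; e=rim(t,388,214,22); print(e,ray(ct,*e[0],.067))
e=rim(t,116,228,22); print(e,ray(ct,*e[0],.067))
```

```text
-0.0187 ['PlanningError', 'hand_in', 'hold_point_z', 'read_state']
[ 0.45071902 -0.28942702  0.09806118] 0.9532155393253519
257.2968882655889 208.86255459887005
((257.048526763916, 207.41701126098633), (73.41799926757812, 75.79649353027344), 178.40516662597656) [ 0.4506782 -0.2880158  0.067    ]
((385.66939544677734, 213.74101638793945), (26.501585006713867, 28.75733184814453), 13.081132888793945) [ 0.44834341 -0.28670344  0.067     ]
((387.2631359100342, 214.38037300109863), (27.625164031982422, 30.617511749267578), 95.78074645996094) [ 0.44687553 -0.29021334  0.067     ]
((117.09324073791504, 228.14291191101074), (27.805706024169922, 30.375490188598633), 73.44990539550781) [0.42374035 0.31314115 0.067     ]
```

The remeasured cup is at (0.4507, -0.288) and the pose is consistent. The real finger ends therefore sit about 19 mm above the stated TCP, so I'll descend that much further.

>>> apply_moves --plan "0.04 0 0 0 0 0;0 0 0.3 0 0 0;0 0 0.3 0 0 0;0 0 0.3 0 0 0;0 0 0.3 0 0 0;0 0 0.18 0 0 0;0 0 0 0 0 0" --gripper 1

```text
time_s: 5.08
position: [0.4503, -0.2866, 0.0278]
tcp_rot: [[0.217, 0.976, -0.003], [0.976, -0.217, 0.003], [0.002, -0.003, -1.0]]
force: [-0.2, -0.1, 0.5]
opening: 1.0
grasp_force: 0.0
```

>>> apply_moves --plan "0 0 0 0 0 0;0 0 0 0 0 0;0 0 0 0 0 0;0 0 0 0 0 0;0 0 0 0 0 0;0 0 0 0 0 0;0 0 0 0 0 0;0 0 0 0 0 0" --gripper -1

```text
time_s: 5.75
position: [0.4516, -0.2879, 0.0301]
tcp_rot: [[0.217, 0.976, 0.001], [0.976, -0.217, -0.001], [-0.001, 0.001, -1.0]]
force: [-0.7, 0.2, 4.0]
opening: 0.691
grasp_force: 29.9
```

Gripped at 60 mm opening with 30 N. Next I'll lift and carry it to just short of cup A.

>>> apply_moves --plan "0 0 -0.3 0 0 0;0 0 -0.6 0 0 0;0 0 -0.7 0 0 0;0 0 -0.7 0 0 0;0 0 -0.7 0 0 0;0 0 -0.7 0 0 0;0 0 -0.5 0 0 0;0 0 -0.2 0 0 0"

```text
time_s: 6.42
position: [0.4529, -0.289, 0.2536]
tcp_rot: [[0.217, 0.976, 0.005], [0.976, -0.217, -0.005], [-0.004, 0.007, -1.0]]
force: [-0.4, 0.1, 0.5]
opening: 0.692
grasp_force: 29.9
```

>>> apply_moves --plan "0.3 0.05 0 0 0 0;0.6 0.1 0 0 0 0;0.68 0.1 0 0 0 0;0.7 0.1 0 0 0 0;0.7 0.1 0 0 0 0;0.7 0.1 0 0 0 0;0.7 0.1 0 0 0 0;0.7 0.1 0 0 0 0;0.4 0.07 0 0 0 0;0.2 0.05 0 0 0 0"

```text
time_s: 7.25
position: [0.5551, -0.0168, 0.2479]
tcp_rot: [[0.214, 0.977, -0.003], [0.977, -0.214, 0.001], [0.001, -0.003, -1.0]]
force: [-0.7, 0.2, 0.7]
opening: 0.693
grasp_force: 29.9
```

Run:
```python
from h import *
c,i=wshot('w5'); s=bot.read_state(); print(s['position'],s['opening'],s['grasp_force'])
go([.57,.049,.25],-12.7); print(proj(c,[.57,.049,.12]))
```

```text
[ 0.55581893 -0.01669258  0.24813195] 0.6885553747761787 29.907155906158494
t 7.3 pos [ 0.5558 -0.0167  0.2481] yaw -12.36 tilt [-0.0016  0.0018] shift [ 1.344 -0.004 -0.035] turn 0.0009
(np.float64(258.05826299944937), np.float64(118.34305048480762))
```

View pics/w5.png

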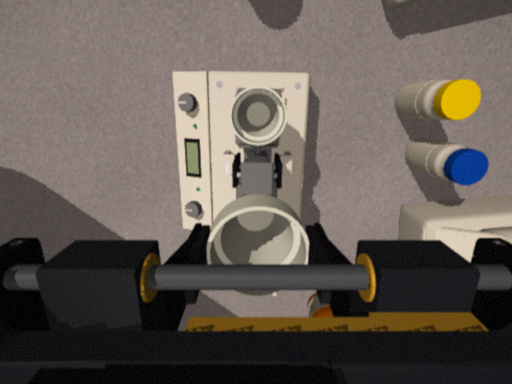

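The wrist view shows the cup A rim at about (258,116), the handle at (257,172) and the held cup rim at about (258,245), with the stirrer square to the tool.

Run:
```python
from h import *
i=cv2.imread('pics/w5.png'); c=cam('wrist')
g=cv2.cvtColor(i,cv2.COLOR_BGR2GRAY)
for (u,v,a,b) in ((258,116,22,34),(258,247,44,56)):
    h=cv2.HoughCircles(cv2.resize(g,None,fx=2,fy=2),cv2.HOUGH_GRADIENT,1,400,param1=80,param2=15,minRadius=2*a,maxRadius=2*b) if 0 else None
# radial edges along rows through centre and columns
for v in (110,116,122): print(v, g[v,222:296].tolist())
print('col', g[80:150,258].tolist())
print('held col', g[190:300,250].tolist())
print('held row', g[245,195:320].tolist())
```

```text
110 [208, 207, 205, 206, 203, 207, 208, 208, 213, 198, 128, 107, 129, 135, 129, 116, 73, 67, 67, 62, 61, 65, 66, 67, 77, 113, 133, 142, 135, 132, 137, 136, 135, 134, 135, 134, 130, 133, 135, 136, 134, 133, 135, 132, 137, 131, 125, 111, 90, 84, 87, 89, 85, 87, 95, 128, 161, 204, 214, 210, 183, 144, 177, 203, 195, 202, 204, 205, 206, 205, 206, 201, 205, 201]
116 [208, 207, 208, 207, 207, 208, 211, 213, 207, 171, 109, 127, 136, 130, 127, 97, 72, 65, 69, 69, 69, 71, 67, 67, 89, 124, 134, 135, 133, 134, 131, 136, 135, 135, 137, 132, 133, 131, 133, 136, 134, 134, 137, 137, 135, 134, 132, 117, 93, 81, 83, 94, 122, 146, 151, 147, 156, 195, 213, 213, 206, 160, 156, 201, 208, 206, 204, 204, 205, 206, 204, 203, 202, 206]
122 [205, 208, 207, 211, 207, 205, 210, 209, 211, 204, 158, 101, 126, 137, 135, 126, 99, 80, 72, 71, 70, 74, 72, 72, 72, 72, 78, 100, 121, 133, 130, 136, 134, 137, 132, 134, 131, 134, 133, 136, 135, 134, 131, 125, 109, 88, 80, 83, 105, 155, 166, 166, 162, 164, 162, 171, 201, 217, 214, 201, 163, 158, 198, 206, 186, 182, 198, 200, 204, 204, 205, 205, 204, 206]
col [209, 202, 202,
[... 688 characters left out ...]
6, 55, 58, 61, 65, 65, 67, 74, 82, 79, 83, 76, 86, 79, 77, 78, 79, 75, 74, 68, 60, 59, 58, 61, 71, 74, 69, 79, 107, 129, 131, 131, 128]
held row [19, 15, 14, 15, 16, 5, 17, 8, 9, 12, 10, 60, 124, 141, 139, 128, 86, 62, 68, 100, 129, 135, 134, 135, 138, 125, 96, 72, 71, 64, 73, 72, 74, 73, 75, 73, 72, 73, 71, 72, 74, 75, 79, 80, 77, 73, 74, 76, 76, 76, 77, 80, 79, 79, 78, 77, 80, 79, 81, 80, 80, 80, 78, 78, 78, 89, 115, 135, 157, 165, 167, 172, 172, 172, 178, 177, 171, 173, 173, 176, 174, 178, 177, 177, 172, 172, 171, 166, 172, 172, 167, 166, 169, 167, 164, 165, 162, 184, 205, 211, 210, 206, 207, 205, 178, 139, 126, 125, 115, 118, 146, 196, 205, 175, 82, 8, 13, 11, 22, 16, 15, 11, 13, 17, 15]
```

Run:
```python
from h import *
c=cam('wrist'); s=bot.read_state(); R=np.array(s['tcp_rot']);p=np.array(s['position'])
A=ray(c,257.6,114.6,.12); print('cupA',A)
for dz in (.033,.037,.041):
  th=np.linspace(0,2*np.pi,72); q=np.array([proj(c,p+R@[.031*np.cos(t),.031*np.sin(t),-dz]) for t in th]); print(dz,'rim u',q[:,0].min(),q[:,0].max(),'v',q[:,1].min(),q[:,1].max())
print('px/mm',281/(c[3][2]-.285))
# check cup A ellipse with model
q=np.array([proj(c,A+[.031*np.cos(t),.031*np.sin(t),0]) for t in th]); print(q.min(0),q.max(0))
go([A[0],A[1],.2],-12.7)
```

```text
cupA [0.57118727 0.05309434 0.12      ]
0.033 rim u 206.08671800721638 308.4699239828676 v 198.48536034409602 290.1930109337952
0.037 rim u 204.90523191512318 309.6428101249152 v 200.8036382109654 294.2569092092667
0.041 rim u 203.66813148599243 310.8709113462761 v 203.23720955165138 298.50111290797827
px/mm 1889.6586704064257
[228.84344825  83.88797608] [286.37621373 143.49971196]
t 7.3 pos [ 0.5558 -0.0167  0.2481] yaw -12.36 tilt [-0.0016  0.0018] shift [1.428 0.003 0.965] turn 0.0009
```

Run:
```python
from h import *
m=cam('side'); 
for z,xy in ((.12,(.5712,.0531)),(.105,(.5711,.0525)),(.09,(.571,.052))):
  q=np.array([proj(m,[xy[0]+.031*np.cos(t),xy[1]+.031*np.sin(t),z]) for t in np.linspace(0,6.28,72)]); print(z,proj(m,[*xy,z]),q.min(0),q.max(0))
k=cv2.imread('pics/side0.png')[170:255,180:310]; k=cv2.resize(k,None,fx=6,fy=6,interpolation=cv2.INTER_CUBIC)
for z,col in ((.12,(0,0,255)),(.09,(0,255,0))):
  for t in np.linspace(0,6.28,30):
    u,v=proj(m,[.571+.031*np.cos(t),.0528+.031*np.sin(t),z]); cv2.circle(k,(int((u-180+.5)*6),int((v-170+.5)*6)),1,col,-1)
cv2.imwrite('pics/s5.png',k)
```

```text
0.12 (np.float64(218.04520908041582), np.float64(188.85626625280457)) [203.72613095 179.91365759] [232.31721392 198.20646477]
0.105 (np.float64(218.35217503294427), np.float64(193.96179559127046)) [204.16857679 184.99052217] [232.48965348 203.33774589]
0.09 (np.float64(218.63338467280124), np.float64(198.9989311017147)) [204.58177535 190.00041129] [232.63977588 208.39923746]
```

View pics/s5.png

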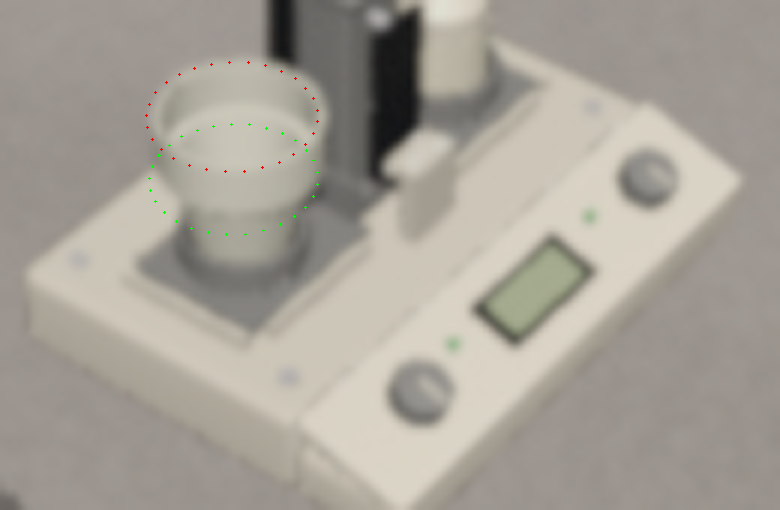

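The red circle (z = 0.12) fits the cup A rim in the side view, about 1.3 px left of it; green does not. I'll triangulate from all the views.

```bash
cat >> h.py <<'E'
def tri(*L):
    A=np.zeros((3,3));b=np.zeros(3)
    for c,u,v in L:
        d=c[4]@np.array([(u-c[1])/c[0],(v-c[2])/c[0],1]); d/=np.linalg.norm(d); M=np.eye(3)-np.outer(d,d); A+=M;b+=M@c[3]
    X=np.linalg.solve(A,b); return X.round(4),[np.round(np.array(proj(c,X))-(u,v),1) for c,u,v in L]
E
python3 - <<'E'
from h import *
t,s,w=cam('top'),cam('side'),cam('wrist')
T=(t,233.6,159.4);S=(s,219.5,189.2);W=(w,257.6,114.6)
print(tri(T,S));print(tri(W,S));print(tri(T,W));print(tri(T,S,W))
# cupR initial: top 387.3,214.4 ; side s3 rim
print(tri((t,387.3,214.4),(s,260+343/6,90+311/6)))
print(w[3], w[0], w[1:3])
E
```

```text
(array([0.5689, 0.0487, 0.1163]), [array([-0.2, -0.4]), array([0.4, 0.1])])
(array([0.5698, 0.0523, 0.1188]), [array([-1.1,  1. ]), array([-0.7,  0. ])])
(array([0.5714, 0.0511, 0.0866]), [array([-0.4,  0.3]), array([0.6, 0.6])])
(array([0.5695, 0.0504, 0.1168]), [array([-1. , -0.7]), array([-0.2,  0.3]), array([-1. ,  2.7])])
(array([ 0.4472, -0.2901,  0.0672]), [array([-0.1, -0.2]), array([ 0.1, -0. ])])
[0.57413191 0.06427148 0.4337041 ] 280.9823744778601 (257.4691065380713, 191.12874377940577)
```

Fixed cameras give (0.569, 0.049) and the wrist gives (0.571, 0.053). They agree well enough for the taper to guide the cup in. I'll move over it and lower into the mouth.

>>> apply_moves --plan "0.3 0.01 0 0 0 0.0009;0.5 0.01 0 0 0 0;0.45 0 0 0 0 0;0.2 0 0 0 0 0;0 0 0 0 0 0;0 0 0.5 0 0 0;0 0 0.6 0 0 0;0 0 0.5 0 0 0;0 0 0.3 0 0 0;0 0 0.16 0 0 0"

```text
time_s: 8.13
position: [0.5704, 0.0487, 0.1438]
tcp_rot: [[0.224, 0.975, -0.005], [0.975, -0.224, -0.0], [-0.002, -0.005, -1.0]]
force: [0.3, 0.0, 0.0]
opening: 0.689
grasp_force: 29.9
```

>>> apply_moves --plan "0 0 0 0 0 0;0 0 0.1 0 0 0;0 0 0.1 0 0 0;0 0 0.1 0 0 0;0 0 0.1 0 0 0;0 0 0.05 0 0 0;0 0 0.05 0 0 0;0 0 0 0 0 0"

```text
time_s: 8.8
position: [0.5723, 0.0507, 0.1211]
tcp_rot: [[0.223, 0.975, -0.001], [0.975, -0.223, 0.0], [-0.0, -0.001, -1.0]]
force: [0.4, 0.6, 0.0]
opening: 0.69
grasp_force: 29.9
```

>>> apply_moves --plan "0 0 0.05 0 0 0;0 0 0.05 0 0 0;0 0 0.05 0 0 0;0 0 0.05 0 0 0;0 0 0 0 0 0;0 0 0 0 0 0"

```text
time_s: 9.3
position: [0.5724, 0.0506, 0.1113]
tcp_rot: [[0.223, 0.975, -0.0], [0.975, -0.223, 0.0], [-0.0, -0.0, -1.0]]
force: [-0.4, -0.8, -0.3]
opening: 0.691
grasp_force: 29.9
```

>>> apply_moves --plan "0 0 0.03 0 0 0;0 0 0.03 0 0 0;0 0 0.03 0 0 0;0 0 0 0 0 0"

```text
time_s: 9.63
position: [0.5724, 0.0506, 0.1067]
tcp_rot: [[0.223, 0.975, -0.001], [0.975, -0.223, 0.0], [-0.0, -0.001, -1.0]]
force: [0.2, -0.1, -0.4]
opening: 0.69
grasp_force: 29.9
```

>>> apply_moves --plan "0 0 0.03 0 0 0;0 0 0.03 0 0 0;0 0 0 0 0 0"

```text
time_s: 9.88
position: [0.5739, 0.0507, 0.1049]
tcp_rot: [[0.223, 0.975, 0.003], [0.975, -0.223, 0.0], [0.001, 0.003, -1.0]]
force: [0.1, 0.5, 4.3]
opening: 0.691
grasp_force: 29.9
```

>>> apply_moves --plan "0 0 0.02 0 0 0;0 0 0.02 0 0 0;0 0 0 0 0 0"

```text
time_s: 10.13
position: [0.5742, 0.0508, 0.1047]
tcp_rot: [[0.223, 0.975, 0.004], [0.975, -0.223, 0.0], [0.001, 0.004, -1.0]]
force: [-1.7, 1.0, 13.6]
opening: 0.693
grasp_force: 30.0
```

It seated at TCP 0.105, exactly the nested height. Release and retreat.

>>> apply_moves --plan "0 0 -0.04 0 0 0;0 0 0 0 0 0;0 0 0 0 0 0;0 0 0 0 0 0;0 0 0 0 0 0" --gripper 1

```text
time_s: 10.55
position: [0.5721, 0.0505, 0.1035]
tcp_rot: [[0.223, 0.975, -0.001], [0.975, -0.223, 0.0], [-0.0, -0.001, -1.0]]
force: [0.2, -0.3, -0.4]
opening: 0.956
grasp_force: 0.0
```

>>> apply_moves --plan "0 0 -0.2 0 0 0;0 0 -0.3 0 0 0;0 0 -0.4 0 0 0;0 0 -0.5 0 0 0;0 0 -0.5 0 0 0;0 0 -0.5 0 0 0;0 0 -0.4 0 0 0;0 0 0 0 0 0"

```text
time_s: 11.22
position: [0.5756, 0.0503, 0.2494]
tcp_rot: [[0.223, 0.975, 0.01], [0.975, -0.223, -0.001], [0.001, 0.01, -1.0]]
force: [0.8, 0.3, 0.5]
opening: 1.001
grasp_force: 0.0
```

Run:
```python
from h import *
go([.4265,.316,.2],-12.7)
c,i=wshot('w6')
e=rim(i,*proj(c,[.571,.05,.142]),60); print(e,ray(c,*e[0],.142), proj(c,[.571,.05,.142]))
s=capture('side'); cv2.imwrite('pics/s6.png',s[:,:,::-1])
```

```text
t 11.2167 pos [0.5756 0.0503 0.2494] yaw -12.87 tilt [ 0.0101 -0.001 ] shift [ 4.515 -4.101  0.951] turn -0.0005
((245.4637794494629, 181.32456588745117), (63.37429428100586, 78.30126190185547), 104.22261810302734) [0.56475567 0.05552955 0.142     ] (np.float64(252.26551955827594), np.float64(184.8599392801131))
```

>>> apply_moves --plan "0.3 -0.28 0 0 0 0;0.5 -0.45 0 0 0 0;0.55 -0.5 0 0 0 0;0.55 -0.5 0 0 0 0;0.55 -0.5 0 0 0 0;0.55 -0.5 0 0 0 0;0.55 -0.5 0 0 0 0;0.5 -0.45 0.4 0 0 0;0.35 -0.3 0.4 0 0 0;0.12 -0.12 0.2 0 0 0"

```text
time_s: 12.15
position: [0.4187, 0.318, 0.1908]
tcp_rot: [[0.219, 0.976, -0.007], [0.976, -0.219, -0.002], [-0.003, -0.006, -1.0]]
force: [-0.3, -0.4, -0.5]
opening: 1.001
grasp_force: 0.0
```

>>> apply_moves --plan "0 0 0 0 0 0;0 0 0 0 0 0"

```text
time_s: 12.32
position: [0.4225, 0.3159, 0.1929]
tcp_rot: [[0.222, 0.975, -0.002], [0.975, -0.222, -0.002], [-0.002, -0.002, -1.0]]
force: [0.6, -0.1, -0.1]
opening: 0.998
grasp_force: 0.0
```

Run:
```python
from h import *
c,i=wshot('w7'); u,v=proj(c,[.427,.3155,.067]); print(u,v)
e=rim(i,u,v,50); print(e,ray(c,*e[0],.067))
go([*ray(c,*e[0],.067)[:2],.03],-12.7)
```

```text
261.5161917106025 178.31024459011994
((260.23289489746094, 175.7858123779297), (53.65944290161133, 55.4880256652832), 162.77963256835938) [0.42622254 0.31873343 0.067     ]
t 12.3667 pos [0.4237 0.3158 0.1938] yaw -12.89 tilt [-0.0003 -0.0009] shift [0.072 0.036 3.276] turn -0.0005
```

>>> apply_moves --plan "0.05 0.036 0 0 0 0;0 0 0.4 0 0 0;0 0 0.6 0 0 0;0 0 0.6 0 0 0;0 0 0.6 0 0 0;0 0 0.5 0 0 0;0 0 0.3 0 0 0;0 0 0.2 0 0 0;0 0 0.08 0 0 0;0 0 0 0 0 0"

```text
time_s: 13.2
position: [0.4263, 0.3182, 0.0299]
tcp_rot: [[0.224, 0.975, 0.0], [0.975, -0.224, 0.0], [0.0, 0.0, -1.0]]
force: [-0.0, -0.2, -0.4]
opening: 1.0
grasp_force: 0.0
```

>>> apply_moves --plan "0 0 0 0 0 0;0 0 0 0 0 0;0 0 0 0 0 0;0 0 0 0 0 0;0 0 0 0 0 0;0 0 0 0 0 0;0 0 0 0 0 0;0 0 0 0 0 0" --gripper -1

```text
time_s: 13.87
position: [0.4257, 0.3189, 0.0307]
tcp_rot: [[0.223, 0.975, 0.001], [0.975, -0.223, 0.001], [0.001, 0.001, -1.0]]
force: [-0.1, -0.4, 5.4]
opening: 0.704
grasp_force: 30.0
```

>>> apply_moves --plan "0 0 -0.3 0 0 0;0 0 -0.6 0 0 0;0 0 -0.7 0 0 0;0 0 -0.7 0 0 0;0 0 -0.7 0 0 0;0 0 -0.7 0 0 0;0 0 -0.5 0 0 0;0 0 -0.2 0 0 0"

```text
time_s: 14.53
position: [0.4272, 0.3195, 0.254]
tcp_rot: [[0.223, 0.975, 0.007], [0.975, -0.223, 0.003], [0.005, 0.006, -1.0]]
force: [0.6, 0.2, 0.6]
opening: 0.701
grasp_force: 30.0
```

>>> apply_moves --plan "-0.3 0.27 0 0 0 0;-0.5 0.44 0 0 0 0;-0.55 0.5 0 0 0 0;-0.55 0.5 0 0 0 0;-0.55 0.5 0 0 0 0;-0.55 0.5 0 0 0 0;-0.55 0.5 0 0 0 0;-0.5 0.42 0 0 0 0;-0.35 0.29 0 0 0 0;-0.17 0.13 0 0 0 0"

```text
time_s: 15.37
position: [0.5726, 0.0476, 0.2482]
tcp_rot: [[0.226, 0.974, -0.002], [0.974, -0.226, -0.001], [-0.001, -0.002, -1.0]]
force: [0.7, 0.3, 0.1]
opening: 0.708
grasp_force: 30.0
```

>>> apply_moves --plan "0 0 0 0 0 0;0 0 0 0 0 0"

```text
time_s: 15.53
position: [0.5708, 0.0512, 0.2488]
tcp_rot: [[0.224, 0.975, -0.003], [0.975, -0.224, 0.001], [0.0, -0.003, -1.0]]
force: [-0.6, 0.6, -1.0]
opening: 0.703
grasp_force: 30.0
```

Run:
```python
from h import *
c,i=wshot('w8'); go([.5725,.0507,.15],-12.7)
g=cv2.cvtColor(i,cv2.COLOR_RGB2GRAY); h=cv2.cvtColor(cv2.imread('pics/w5.png'),cv2.COLOR_BGR2GRAY)
for u in (250,265): print(g[185:225,u].tolist()); print(h[185:225,u].tolist())
```

```text
t 15.5833 pos [0.5706 0.0519 0.2492] yaw -12.85 tilt [-0.0026  0.0011] shift [-0.016  0.048  1.983] turn -0.0004
[75, 77, 78, 77, 81, 93, 119, 135, 144, 139, 139, 142, 140, 141, 139, 137, 146, 175, 206, 213, 206, 184, 146, 133, 131, 133, 130, 131, 137, 134, 135, 133, 128, 131, 130, 133, 130, 133, 134, 134]
[116, 114, 112, 112, 114, 113, 113, 108, 118, 125, 140, 142, 143, 143, 144, 143, 145, 144, 141, 141, 139, 162, 187, 206, 207, 196, 161, 137, 131, 133, 136, 131, 135, 137, 133, 134, 136, 133, 130, 128]
[77, 88, 124, 168, 171, 162, 148, 132, 126, 131, 125, 127, 128, 125, 122, 128, 142, 178, 205, 209, 201, 176, 143, 133, 135, 137, 135, 133, 134, 131, 132, 133, 129, 132, 127, 128, 132, 134, 134, 130]
[112, 107, 115, 110, 113, 114, 109, 111, 112, 116, 122, 120, 126, 127, 131, 128, 128, 131, 124, 127, 134, 167, 203, 211, 204, 184, 143, 132, 128, 132, 131, 128, 131, 132, 131, 135, 130, 133, 132, 129]
```

>>> apply_moves --plan "-0.056 0.04 0 0 0 0;0 0 0 0 0 0;0 0 0.3 0 0 0;0 0 0.5 0 0 0;0 0 0.5 0 0 0;0 0 0.4 0 0 0;0 0 0.2 0 0 0;0 0 0.1 0 0 0;0 0 0 0 0 0;0 0 0 0 0 0"

```text
time_s: 16.42
position: [0.5739, 0.0478, 0.1509]
tcp_rot: [[0.222, 0.975, 0.002], [0.975, -0.222, -0.0], [0.0, 0.002, -1.0]]
force: [1.1, -0.1, -0.7]
opening: 0.706
grasp_force: 30.0
```

>>> apply_moves --plan "0 0 0.05 0 0 0;0 0 0.05 0 0 0;0 0 0.05 0 0 0;0 0 0.05 0 0 0;0 0 0.05 0 0 0;0 0 0.05 0 0 0;0 0 0.04 0 0 0;0 0 0 0 0 0;0 0 0 0 0 0"

```text
time_s: 17.17
position: [0.5731, 0.0476, 0.1328]
tcp_rot: [[0.223, 0.975, -0.0], [0.975, -0.223, 0.0], [-0.0, -0.0, -1.0]]
force: [-0.5, -0.1, 0.5]
opening: 0.706
grasp_force: 30.0
```

>>> apply_moves --plan "0 0 0.03 0 0 0;0 0 0.03 0 0 0;0 0 0.02 0 0 0;0 0 0 0 0 0"

```text
time_s: 17.5
position: [0.573, 0.0476, 0.1288]
tcp_rot: [[0.223, 0.975, -0.0], [0.975, -0.223, 0.0], [0.0, -0.0, -1.0]]
force: [-0.3, 0.5, -1.2]
opening: 0.707
grasp_force: 30.0
```

>>> apply_moves --plan "0 0 0.02 0 0 0;0 0 0.02 0 0 0;0 0 0 0 0 0"

```text
time_s: 17.75
position: [0.5732, 0.0477, 0.1277]
tcp_rot: [[0.223, 0.975, 0.0], [0.975, -0.223, 0.0], [0.0, 0.0, -1.0]]
force: [-1.2, 0.0, 2.6]
opening: 0.708
grasp_force: 30.0
```

>>> apply_moves --plan "0 0 0.03 0 0 0;0 0 0.02 0 0 0;0 0 0 0 0 0"

```text
time_s: 18.0
position: [0.5736, 0.0478, 0.1274]
tcp_rot: [[0.223, 0.975, 0.001], [0.975, -0.223, 0.0], [0.001, 0.001, -1.0]]
force: [-3.6, 0.6, 17.4]
opening: 0.707
grasp_force: 30.1
```

Seated with 17 N at the expected height. Release, rise and move above the handle.

>>> apply_moves --plan "0 0 -0.04 0 0 0;0 0 0 0 0 0;0 0 0 0 0 0;0 0 0 0 0 0;0 0 0 0 0 0" --gripper 1

```text
time_s: 18.42
position: [0.573, 0.0475, 0.126]
tcp_rot: [[0.223, 0.975, -0.001], [0.975, -0.223, 0.0], [-0.0, -0.001, -1.0]]
force: [0.3, 0.2, 0.1]
opening: 0.962
grasp_force: 0.0
```

>>> apply_moves --plan "0 0 -0.2 0 0 0;0 0 -0.3 0 0 0;0 0 -0.4 0 0 0;0 0 -0.5 0 0 0;0 0 -0.5 0 0 0;0 0 -0.4 0 0 0;-0.4 0 -0.2 0 0 0;-0.4 0 0 0 0 0;-0.35 0 0 0 0 0;-0.1 0 0 0 0 0"

```text
time_s: 19.25
position: [0.559, -0.0154, 0.2524]
tcp_rot: [[0.224, 0.974, 0.001], [0.974, -0.224, -0.001], [-0.001, 0.001, -1.0]]
force: [0.6, -0.4, 0.3]
opening: 1.005
grasp_force: 0.0
```

>>> apply_moves --plan "0 0 0 0 0 0;0 0 0 0 0 0;0 0 0 0 0 0"

```text
time_s: 19.5
position: [0.5593, -0.0126, 0.2514]
tcp_rot: [[0.222, 0.975, -0.0], [0.975, -0.222, 0.001], [0.001, -0.0, -1.0]]
force: [0.2, 0.7, -0.6]
opening: 1.0
grasp_force: 0.0
```

Run:
```python
from h import *
c,i=wshot('w9'); go([.559,-.011,.2],-12.7)
print(proj(c,[.559,-.011,.152]),proj(c,[.573,.05,.164]))
s=capture('side')[120:240,160:320,::-1]
a=cv2.resize(i[80:300,150:370,::-1],(396,396),interpolation=cv2.INTER_CUBIC); b=cv2.resize(s,(400,300),interpolation=cv2.INTER_CUBIC)
cv2.imwrite('pics/w9b.png',np.hstack([a,cv2.copyMakeBorder(b,0,96,0,0,cv2.BORDER_CONSTANT)]))
```

```text
t 19.55 pos [ 0.5593 -0.0125  0.2514] yaw -12.83 tilt [-0.0003  0.0005] shift [ 0.027 -0.013  1.028] turn -0.0004
(np.float64(256.77714535318853), np.float64(184.2934444388363)) (np.float64(256.72185105660526), np.float64(124.26008116856387))
```

View pics/w9b.png

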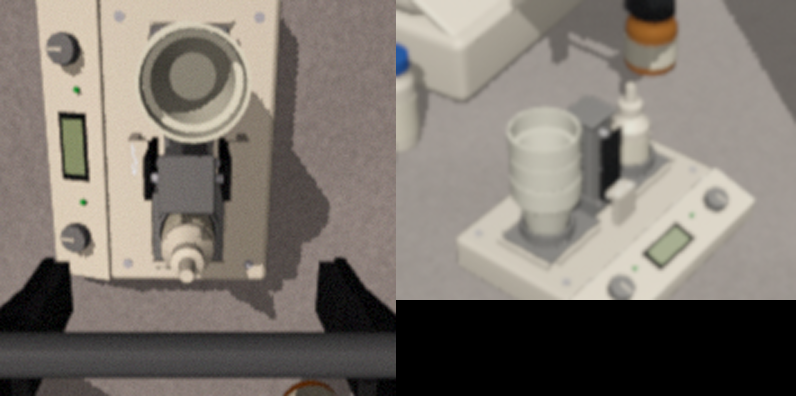

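The view shows the stack evenly nested, with the cap centre at wrist px (255.3,182.8) and the dropper standing. I'll centre on the handle and descend.

>>> apply_moves --plan "0.03 -0.044 0 0 0 0;0 0 0 0 0 0;0 0 0.4 0 0 0;0 0 0.5 0 0 0;0 0 0.5 0 0 0;0 0 0.4 0 0 0;0 0 0.3 0 0 0;0 0 0.2 0 0 0;0 0 0 0 0 0" --gripper 1

```text
time_s: 20.35
position: [0.5559, -0.0108, 0.1344]
tcp_rot: [[0.222, 0.975, -0.005], [0.975, -0.222, 0.001], [-0.0, -0.005, -1.0]]
force: [0.0, 2.0, -0.5]
opening: 0.999
grasp_force: 0.0
```

>>> apply_moves --plan "0 0 0.15 0 0 0;0 0 0.15 0 0 0;0 0 0.15 0 0 0;0 0 0.1 0 0 0;0 0 0.1 0 0 0;0 0 0.06 0 0 0;0 0 0.04 0 0 0;0 0 0 0 0 0;0 0 0 0 0 0"

```text
time_s: 21.1
position: [0.5576, -0.0115, 0.0991]
tcp_rot: [[0.223, 0.975, 0.0], [0.975, -0.223, -0.0], [0.0, 0.0, -1.0]]
force: [-1.0, -0.2, -0.4]
opening: 1.003
grasp_force: 0.0
```

Run:
```python
from h import *
go([.559,-.011,.098],-12.7); print(bot.read_state()['force'])
c,i=wshot('w10'); print(proj(c,[.559,-.011,.152]))
g=cv2.cvtColor(i,cv2.COLOR_RGB2GRAY)
for v in (170,185,200,215): print(v,g[v,160:360:2].tolist())
```

```text
t 21.1 pos [ 0.5576 -0.0115  0.0991] yaw -12.88 tilt [ 0.0002 -0.    ] shift [0.016 0.025 0.022] turn -0.0005
[-1.02593068 -0.24761202 -0.41715522]
(np.float64(259.6156310757355), np.float64(263.62626390477527))
170 [19, 11, 112, 202, 201, 201, 202, 203, 196, 139, 105, 195, 196, 202, 198, 198, 200, 206, 185, 63, 58, 60, 55, 59, 108, 129, 127, 125, 122, 77, 69, 70, 69, 68, 70, 71, 72, 74, 70, 73, 74, 74, 72, 74, 80, 73, 74, 80, 75, 75, 75, 80, 71, 70, 77, 144, 159, 166, 163, 162, 166, 163, 163, 160, 161, 161, 161, 161, 155, 161, 155, 181, 202, 205, 202, 200, 155, 126, 126, 126, 122, 123, 174, 201, 197, 114, 77, 76, 69, 72, 71, 101, 121, 124, 123, 121, 121, 118, 119, 118]
185 [136, 57, 15, 186, 203, 201, 200, 200, 202, 177, 93, 139, 200, 198, 198, 202, 198, 198, 201, 206, 209, 192, 88, 57, 58, 62, 67, 62, 68, 107, 128, 129, 128, 127, 184, 164, 115, 113, 115, 116, 125, 124, 131, 131, 132, 140, 142, 142, 148, 152, 154, 153, 158, 156, 155, 158, 162, 163, 163, 161, 157, 161, 162, 163, 173, 196, 207, 204, 202, 202, 199, 166, 136, 136, 135, 136, 133, 128, 135, 183, 198, 194, 132, 104, 90, 67
[... 323 characters left out ...]
, 203, 205, 203, 201, 201, 191, 178, 161, 140, 137, 140, 138, 142, 138, 143, 141, 139, 139, 139, 146, 184, 200, 197, 173, 120, 121, 123, 119, 119, 115, 97, 71, 66, 66, 73, 73, 72, 67, 73, 68, 82, 122, 127, 127, 120, 120, 119]
215 [129, 129, 120, 15, 101, 202, 201, 201, 200, 202, 187, 115, 123, 196, 199, 197, 199, 200, 200, 197, 201, 202, 201, 201, 199, 188, 50, 13, 11, 4, 6, 1, 34, 90, 152, 191, 203, 203, 207, 201, 188, 155, 134, 127, 125, 120, 120, 123, 123, 128, 125, 128, 128, 135, 136, 139, 141, 139, 149, 170, 186, 197, 200, 204, 199, 170, 104, 30, 63, 122, 121, 121, 119, 117, 118, 122, 120, 117, 121, 120, 121, 115, 104, 83, 72, 74, 73, 70, 68, 68, 71, 75, 72, 71, 70, 74, 71, 69, 78, 102]
```

No contact on the way down, and the position is right. Pinch.

>>> apply_moves --plan "0 0 0 0 0 0;0 0 0 0 0 0;0 0 0 0 0 0;0 0 0 0 0 0;0 0 0 0 0 0;0 0 0 0 0 0;0 0 0 0 0 0;0 0 0 0 0 0;0 0 0 0 0 0;0 0 0 0 0 0" --gripper -1

```text
time_s: 21.98
position: [0.5559, -0.0111, 0.0995]
tcp_rot: [[0.223, 0.975, -0.003], [0.975, -0.223, 0.001], [-0.0, -0.003, -1.0]]
force: [-4.4, 0.9, 5.3]
opening: 0.382
grasp_force: 30.0
```

>>> apply_moves --plan "0 0 0 0 0 0;0 0 0 0 0 0;0 0 0 0 0 0;0 0 0 0 0 0"

```text
time_s: 22.32
position: [0.5558, -0.011, 0.0995]
tcp_rot: [[0.223, 0.975, -0.003], [0.975, -0.223, 0.001], [-0.0, -0.003, -1.0]]
force: [-5.0, 0.5, 6.6]
opening: 0.387
grasp_force: 30.1
```

Run:
```python
from h import *
s=bot.read_state(); print(s['opening'],s['grasp_force'],s['force'],s['moment'],s['position'])
c,i=wshot('w11'); R=np.array(s['tcp_rot']);p=np.array(s['position'])
for o in (.0165,.019): 
  for z in (0,-.019,-.035,-.06): print(o,z,np.round([proj(c,p+R@[.0095,o,z]),proj(c,p+R@[.0095,-o,z])],1).tolist())
for z in (.137,.147,.152): print('cap/catch x+ edge',z,[np.round(proj(c,p+R@[.018,o,-(z-p[2])]),1).tolist() for o in (-.019,-.017,.017,.019)])
g=cv2.cvtColor(i,cv2.COLOR_RGB2GRAY)
for v in range(195,275,6): print(v,g[v,195:325:2].tolist())
```

```text
0.387289839121968 30.066305994987488 [-4.96053113  0.50721087  6.56623091] [ 0.11920274  0.73562661 -0.12036603] [ 0.55584114 -0.0110256   0.09950443]
0.0165 0 [[280.6, 212.1], [234.0, 212.1]]
0.0165 -0.019 [[282.9, 223.0], [231.7, 223.1]]
0.0165 -0.035 [[285.3, 234.1], [229.3, 234.1]]
0.0165 -0.06 [[289.9, 256.1], [224.5, 256.2]]
0.019 0 [[284.1, 212.1], [230.5, 212.1]]
0.019 -0.019 [[286.8, 223.0], [227.8, 223.1]]
0.019 -0.035 [[289.5, 234.1], [225.0, 234.1]]
0.019 -0.06 [[294.9, 256.1], [219.6, 256.2]]
cap/catch x+ edge 0.137 [[224.0, 222.6], [227.5, 222.6], [287.0, 222.5], [290.5, 222.5]]
cap/catch x+ edge 0.147 [[221.9, 230.1], [225.6, 230.1], [288.8, 230.1], [292.6, 230.1]]
cap/catch x+ edge 0.152 [[220.8, 234.3], [224.6, 234.3], [289.9, 234.2], [293.7, 234.2]]
195 [208, 209, 208, 176, 161, 162, 161, 202, 214, 216, 177, 84, 67, 73, 69, 68, 77, 85, 88, 92, 147, 210, 215, 212, 211, 210, 212, 210, 212, 208, 206, 201, 193, 188, 189, 191, 193, 199, 204, 208, 211, 217, 216, 213, 212, 212, 213, 215, 209, 187, 154, 149, 148, 144, 147, 149, 148, 149, 144, 148, 181, 210, 208, 192, 130]
2
[... 3140 characters left out ...]
 72, 68, 64, 68, 90, 96, 96, 77, 75, 71, 62, 68, 97, 112, 108, 109, 111, 108, 114, 109, 108, 111, 99, 71, 21, 11, 18, 9, 6, 14, 10, 2, 6, 10, 4, 0, 8, 12, 44, 79, 73, 68]
267 [28, 25, 22, 37, 49, 52, 48, 53, 49, 48, 51, 50, 51, 45, 49, 55, 52, 52, 52, 53, 50, 53, 42, 51, 52, 53, 53, 50, 50, 52, 47, 51, 54, 44, 53, 46, 50, 47, 49, 52, 48, 55, 51, 52, 48, 44, 48, 53, 49, 50, 49, 52, 51, 50, 48, 51, 53, 54, 49, 52, 50, 50, 54, 49, 68]
273 [35, 32, 41, 71, 67, 65, 69, 68, 70, 71, 69, 74, 68, 69, 71, 68, 69, 71, 69, 67, 71, 71, 69, 69, 73, 71, 68, 69, 71, 69, 70, 66, 70, 73, 70, 66, 71, 68, 69, 66, 70, 66, 67, 70, 69, 72, 71, 70, 69, 71, 71, 73, 64, 65, 74, 69, 66, 69, 68, 67, 67, 72, 67, 61, 75]
```

The images confirm the tips lie about 19 mm behind the stated TCP, on the catches' upper part, with the catches pressed in flush with the cap. I'll relieve the small side load, then lift gently.

>>> apply_moves --plan "0 -0.02 0 0 0 0;0 -0.01 0 0 0 0;0 0 0 0 0 0;0 0 -0.03 0 0 0;0 0 -0.03 0 0 0;0 0 -0.03 0 0 0;0 0 0 0 0 0;0 0 0 0 0 0"

```text
time_s: 23.03
position: [0.5561, -0.0111, 0.1031]
tcp_rot: [[0.223, 0.975, -0.0], [0.975, -0.223, 0.0], [0.0, -0.0, -1.0]]
force: [-0.7, 0.0, -4.8]
opening: 0.382
grasp_force: 29.9
```

The load is just the carrier's weight, so it is unlatched. Continue up.

>>> apply_moves --plan "0 0 -0.05 0 0 0;0 0 -0.08 0 0 0;0 0 -0.1 0 0 0;0 0 -0.12 0 0 0;0 0 -0.12 0 0 0;0 0 -0.12 0 0 0;0 0 -0.12 0 0 0;0 0 -0.12 0 0 0;0 0 -0.12 0 0 0;0 0 -0.12 0 0 0"

```text
time_s: 23.87
position: [0.556, -0.0111, 0.1577]
tcp_rot: [[0.223, 0.975, 0.0], [0.975, -0.223, -0.0], [0.0, 0.0, -1.0]]
force: [0.5, -0.2, -4.6]
opening: 0.386
grasp_force: 29.9
```

>>> apply_moves --plan "0 0 -0.14 0 0 0;0 0 -0.14 0 0 0;0 0 -0.14 0 0 0;0 0 -0.14 0 0 0;0 0 -0.12 0 0 0;0 0 -0.1 0 0 0;0 0 -0.06 0 0 0;0 0 -0.03 0 0 0;0 0 0 0 0 0;0 0 0 0 0 0"

```text
time_s: 24.7
position: [0.5558, -0.011, 0.2003]
tcp_rot: [[0.223, 0.975, -0.001], [0.975, -0.223, 0.0], [0.0, -0.001, -1.0]]
force: [-1.1, 0.0, -5.4]
opening: 0.384
grasp_force: 29.9
```

>>> apply_moves --plan "0 0 0 0 0 0;0 0 0 0 0 0;0 0 0 0 0 0;0 0 0 0 0 0;0 0 0 0 0 0;0 0 0 0 0 0"

```text
time_s: 25.2
position: [0.556, -0.0111, 0.2005]
tcp_rot: [[0.223, 0.975, -0.0], [0.975, -0.223, 0.0], [0.0, -0.0, -1.0]]
force: [0.5, -0.5, -4.5]
opening: 0.376
grasp_force: 29.9
```

Run:
```python
from h import *
s=bot.read_state(); print(s['position'],s['force'],s['moment'],s['opening'],np.abs(s['qvel']).max())
c,i=wshot('w12'); g=cv2.cvtColor(i,cv2.COLOR_RGB2GRAY); h=cv2.cvtColor(cv2.imread('pics/w11.png'),cv2.COLOR_BGR2GRAY)
# objects held should look the same as before the lift
d=cv2.absdiff(g,h); print('mean diff stack',d[150:215,225:290].mean(),'bg',d[20:100,400:500].mean())
t=capture('side'); cv2.imwrite('pics/s12.png',t[:,:,::-1])
sc=cam('side'); R=s['tcp_rot']
print('carrier pts', [np.round(proj(sc,np.array([.556,-.0125,.145+z])+R@np.array([y,0,0])),0).tolist() for y,z in ((.062,.119),(-.062,.098),(0,.107))])
```

```text
[ 0.55600179 -0.01109529  0.20047194] [ 0.45153139 -0.4755663  -4.49106959] [-0.04755342 -0.11409308  0.03507739] 0.37623458049502045 0.06556486349666471
mean diff stack 6.781301775147929 bg 13.739625
carrier pts [[218.0, 132.0], [255.0, 115.0], [237.0, 124.0]]
```

Run:
```python
from h import *
a=cv2.imread('pics/w11.png');b=cv2.imread('pics/w12.png')
for n,(x0,x1,y0,y1) in {'stack':(200,310,110,215),'cap':(222,292,222,262)}.items():
    r=cv2.matchTemplate(b[max(y0-15,0):y1+15,x0-15:x1+15],a[y0:y1,x0:x1],cv2.TM_CCOEFF_NORMED); _,m,_,l=cv2.minMaxLoc(r); print(n,m,l[0]-15,l[1]-15)
# side: compare before-lift carrier (w9-time side s6 has no stack C); match dropper+cap patch of s6 in s12
a=cv2.imread('pics/s6.png');b=cv2.imread('pics/s12.png'); sc=cam('side')
P=lambda z:np.array(proj(sc,[.543,-.071,z]))
print('dropper px seat',P(.1),'lifted',P(.2)); u,v=P(.1).astype(int)
r=cv2.matchTemplate(b[v-90:v+20,u-40:u+40],a[v-4:v+12,u-9:u+10],cv2.TM_CCOEFF_NORMED); _,m,_,l=cv2.minMaxLoc(r); print('dropper',m,'moved',l[0]-40+9,l[1]-90+4,'expected',P(.2)-P(.1))
```

```text
stack 0.9714891910552979 0 0
cap 0.967647135257721 0 0
dropper px seat [252.27227856 168.04281718] lifted [253.35582497 132.38449945]
dropper 0.7950044274330139 moved -2 -23 expected [  1.08354641 -35.65831773]
```

Run:
```python
from h import *
b=cv2.cvtColor(cv2.imread('pics/s12.png'),cv2.COLOR_BGR2GRAY);a=cv2.cvtColor(cv2.imread('pics/s6.png'),cv2.COLOR_BGR2GRAY)
for u in (250,254,258): print(u,'s12',b[104:180:2,u].tolist()); print(u,'s6 ',a[140:200:2,u].tolist())
print(bot.read_state()['force'])
```

```text
250 s12 [42, 38, 47, 56, 105, 109, 95, 59, 18, 16, 26, 46, 62, 79, 85, 97, 134, 153, 168, 173, 181, 183, 183, 158, 120, 121, 109, 98, 105, 117, 105, 107, 108, 126, 145, 169, 197, 203]
250 s6  [150, 143, 109, 106, 106, 107, 107, 107, 109, 145, 189, 193, 167, 178, 204, 184, 152, 126, 125, 139, 147, 147, 142, 103, 98, 116, 186, 207, 207, 190]
254 s12 [42, 40, 32, 33, 37, 62, 103, 93, 114, 124, 141, 135, 127, 166, 185, 156, 195, 188, 185, 188, 188, 188, 187, 168, 124, 120, 129, 135, 135, 126, 106, 107, 109, 107, 153, 198, 184, 198]
254 s6  [129, 120, 117, 95, 95, 105, 138, 194, 188, 187, 193, 213, 194, 187, 217, 227, 224, 196, 187, 188, 187, 187, 183, 143, 121, 126, 165, 194, 169, 161]
258 s12 [51, 52, 49, 43, 37, 53, 77, 96, 79, 118, 139, 118, 119, 142, 150, 150, 140, 127, 131, 130, 139, 176, 181, 158, 120, 117, 131, 134, 115, 106, 108, 109, 109, 111, 138, 182, 199, 182]
258 s6  [173, 138, 133, 127, 94, 133, 152, 156, 156, 159, 179, 174, 158, 187, 208, 213, 204, 180, 181, 178, 177, 177, 164, 127, 114, 128, 143, 178, 182, 194]
[-0.499346   -1.07315554 -4.52851511]
```

The dropper moved up 36 px as expected, and the stack and cap are unchanged in the hand view, so the carrier is level.

```bash
python3 -c "
from rig import bot
print(bot.hand_in())"
```

```text
the job is handed in; nothing more can be done
None
```

Both cups are nested fully home in the carrier's cup, and the job is handed in with the unlatched carrier held level and still, catches pinched, about 10 cm above its seat with the stack and dropper in it. It took about 25 s, and the beaker and jar were not moved.

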